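Re-file a starter solenoid in the rotary parts tray

ROBOT

A 6-joint arm with a two-finger parallel gripper is mounted at the origin on the work surface. World frame = base frame: x ahead of the robot, y to its left, z up, the work surface at z = 0. Lengths are in m, angles in rad, forces in N, time in s.
With the tool pointing down it reaches from about 0.425 to 0.95 m from the base axis. Payload 3.5 kg.
Tool frame: the origin (TCP) lies midway between the tips of the shut fingers; the grasp point (between the pads) lies 19 mm behind it; z points along the fingers, y is the line along which they close (so a half turn about z gives the same grasp; the last joint's range is limited). The gripper opens to 85 mm and grips with 20 to 120 N. Pads are 22 mm wide; open, the fingers measure 114 mm over their backs; the gripper's body (76 mm by 85 mm) begins 54 mm behind the grasp point. The pads swing forward as they close: fully open they stand 13 mm farther back than shut.
Start: joints at [-1.333, 0.286, 1.577, -0, 1.279, -0.15], TCP at [0.255, -0.625, 0.231] pointing down, gripper open.
Joint ranges: [-2.77, 2.77], [-0.9, 2.22], [0.21, 2.48], [-1.53, 4.67], [0.24, 2.81], [-2.84, 2.84]. Speed limits (rad/s): [2.79, 2.79, 3.14, 3.14, 3.14, 3.14].

INTERFACE

Orientations are given as a unit quaternion [x, y, z, w].
In Python, from plant import ctrl, cams, order gives the robot as it stands.
- The arm moves only by the tool move_arm, never from a script. Its argument "plan" is one flat list of numbers, 7 for each row, row after row: the shift along the world's x, y, z in mm, then the turn, a rotation vector about the world's x, y, z in degrees, then the finger opening in mm, from 0 to 85.4. A call has 1 to 12 rows; each row shifts and turns the commanded pose from where the row before left it; what a row does not reach is not made up. A row lasts 1/10 s, in which the tool goes at most 50 mm and 8.59 degrees, less where a joint would pass 70% of its speed; a pose out of reach is approached as far as the arm can. A call is refused whole if a number of a shift passes 50 or a number of a turn 8.59, either way. A call with a gripper value outside its range is refused whole. The fingers move at their own pace and stop on an object; "newtons" is the grip in N (left out, the last holds). Time passes only in rows, so rows that do not move let the fingers close. It gives the time, the measured TCP pose, the force, the opening and the grip force at its end, in the units of the state.
- ctrl.get_state(): the state, without advancing time (a new reading comes with each control period).
- cams.read_camera(name): name is "scene" or "top"; returns a dict with "color" (480x640x3 uint8, red, green, blue), "fov_y" (degrees; the focal length in pixels is half the picture's height over the tangent of half this angle, whatever the lens; pixels are square), "cx", "cy" (the principal point, pixels), "origin" and "orientation" of the camera in the world. Camera axes: x right, y up, looking along -z (the intrinsics and any distortion apply to the point x, -y, -z); pixel columns grow to the right and rows downward; lengths in m; the calibration is good to about 2 mm. A picture is of the moment at which its call begins. There is no depth.
- order.sign_off(): hands the job in; it is judged then, once.
The state is a dict: "time": time; "qpos": joint angles; "dq": joint speeds; "joint_efforts": joint torques, N m; "eef_pos": TCP position; "tcp_rot": TCP orientation; "contact_force": force on the tool from outside, world axes, zero at the start; "wrist_torque": the same for the moment, N m; "opening": opening from 0.0 (shut) to 1.0 (fully open); "finger_force": force on a finger pad.
Only numpy, scipy, OpenCV 4.12 (cv2) and the standard library are available. Lean on these libraries where they do the work, as an engineer would, in place of code of your own. Each camera call takes 0.05 s, during which the arm holds its last target. There are 200 camera calls.

TASK

The starter solenoid was put away in the wrong compartment of the rotary parts tray, the one with the red disc. Lift it out, lay it on the black rubber mat and let go of it, turn the tray's cover by its grip until the opening is lined up with the compartment marked by the green disc, then take the solenoid again and lay it down flat in that compartment, leaving the cover open over it. Do not drop the solenoid, and leave the hammer, spray can and grease jar where they are.

Things in the scene. Friction and masses are not known exactly. Their poses are not given: they have to be found in the camera images.
- tray: Round blue tray fixed to the bench, 300 mm across, origin at its underside's centre (dial axis). Floor 6 mm thick; outer wall (4 mm) and three thin radial walls, 55 mm high, make three equal compartments: one centred on the tray's +x (red disc), the others 120 degrees to either side. Outside, each has a 20 mm high lug, out to 192 mm from the axis, with a coloured disc.
- cover (a joint): Turn of the flat round grey cover (302 mm across, 4 mm thick, top 60 mm above the bench), rad, counter-clockwise from above positive; 0: opening centred over the red compartment. Stops at -2.7 and 2.7; stays where left (friction 0.08 N m, no detents). Its one opening is a wedge 110 degrees wide, from the middle out to 144 mm from the axis.
- dial_grip (a point): Centre of the upper part of the cover's black bar grip, on the axis, 90 mm above the bench: a good height to grip. The bar is 16 mm thick, 70 mm long, rises from the cover to 106 mm above the bench, and turns with the cover. Site x points to the middle of the opening, y along the bar (70 mm), z up.
- pointer_tip (a point): Tip of the orange pointer on the cover's rim at the middle of the opening, 160 mm from the axis, 59 mm above the bench; turns with the cover.
- tag_green: Green disc, 34 mm across and 4 mm thick, on the lug of the wanted compartment, 171 mm from the tray's axis in the direction of that compartment's middle (which of the two other compartments it marks varies). Origin at the centre of its underside.
- solenoid_center (a point): Centre of the solenoid: steel cylinder 40 mm in diameter along its own x, bare from x = -38 to 26 mm, between square ends 44 x 44 mm (aluminium flange at -x, black cap with two 8 mm copper studs at +x); 92 mm long without studs, 0.3 kg. Lies on its square ends, centre 22 mm above its support. Starts crosswise in the red compartment, 85 mm from the axis; the others have the same room.
- mat: Black rubber mat fixed on the bench, 200 mm (its x) x 160 mm (its y) x 4 mm; origin at the centre of its underside.
- hammer: Red-handled hammer lying on the bench, about 260 mm long; leave alone.
- spray_can: Upright green spray can, 60 mm across, 180 mm high, with a yellow cap; origin at its foot; leave alone.
- grease_jar: Upright white grease jar, 70 mm across, 70 mm high, black lid; origin at its foot; leave alone.
Not all that is in view belongs to the job. Of the things that look like the part that bears solenoid_center, the largest one is meant.

How it is judged:
On the way, in this order (a step that is already met when the one before it is completed fails the run):
1. the solenoid lies on the mat, let go, while the cover is not yet lined up with the green disc (x of solenoid_center in the frame of mat between -0.1 and 0.1 m and y of solenoid_center in the frame of mat between -0.08 and 0.08 m and z of solenoid_center in the frame of mat below 0.036 m and contact force between solenoid and the fingers below 0.05 N and not (horizontal distance between pointer_tip and tag_green below 0.036 m)), for 0.2 s.
2. with the solenoid still on the mat, the cover's opening is lined up with the green disc's compartment (x of solenoid_center in the frame of mat between -0.1 and 0.1 m and y of solenoid_center in the frame of mat between -0.08 and 0.08 m and z of solenoid_center in the frame of mat below 0.036 m and contact force between solenoid and the fingers below 0.05 N and horizontal distance between pointer_tip and tag_green below 0.036 m), for 0.2 s.
At the end, for the whole second after the job is handed in: The solenoid lies flat on the floor of the green disc's compartment (its centre less than 40 mm above the bench, its long axis within 15 degrees of level), let go and at rest, and the cover's opening is at rest over that compartment (centred within about 12 degrees) (z of solenoid_center in the frame of tray below 0.04 m and horizontal distance between solenoid_center and tray below 0.125 m and horizontal distance between solenoid_center and tag_green below 0.135 m and angle between solenoid_center's own x axis and vertical above 1.3 rad and horizontal distance between pointer_tip and tag_green below 0.036 m and contact force between solenoid and the fingers below 0.05 N and linear speed of solenoid below 0.02 m/s and velocity of joint cover between -0.05 and 0.05 rad/s); the robot touches nothing.
It fails at once if the solenoid is dropped: it falls more than about 3 cm (faster than 0.8 m/s while out of the fingers) (contact force between solenoid and the fingers below 0.05 N and linear speed of solenoid above 0.8 m/s).
It fails at once if the hammer, spray can or grease jar is shifted by more than 25 mm (distance of any of hammer, spray_can, grease_jar from where it was at the start of the episode above 0.025 m).
It also fails if it takes over 72 s, if anything falls off the work surface, if the arm or the gripper's body presses on something with over 40 N, if the wrist force passes 120 N, or if a joint passes its speed limit or range.

## Working session

There is one attempt and no reset: what is moved stays moved. The work goes in short steps, Python scripts to look and compute and a tool call to move; the robot and the scene stay as the last step left them, time stands still between calls to the robot, and variables do not carry over. Pictures are saved under pics/ and viewed, at most 10 in all, crops included, and the job is handed in when it is done.

Besides the shell and the picture viewer there is one more tool, called after ">>>" as name(argument=value, ...) on one line, values as JSON. move_arm: Moves the arm, as the interface text tells. Its arguments: {"type":"object","properties":{"plan":{"type":"array","items":{"type":"number"}},"newtons":{"type":"number"}},"required":["plan"]}

```bash
ls; mkdir -p pics
cat > h.py <<'E'
import numpy as np, cv2
from plant import ctrl, cams, order
from scipy.spatial.transform import Rotation as R
def cap(n):
    return cams.read_camera(n)
def K(c):
    f=240/np.tan(np.radians(c['fov_y'])/2); return f
def ray(c,u,v):
    f=K(c); d=np.array([(u-c['cx'])/f,-(v-c['cy'])/f,-1.]); return np.array(c['origin']),R.from_quat(c['orientation']).apply(d)
def onz(c,u,v,z):
    o,d=ray(c,u,v); return o+d*(z-o[2])/d[2]
def proj(c,p):
    q=R.from_quat(c['orientation']).inv().apply(np.array(p)-c['origin']); f=K(c)
    return c['cx']+f*q[0]/-q[2], c['cy']-f*q[1]/-q[2]
E
python3 - <<'E'
from h import *
for n in('scene','top'):
    c=cap(n); cv2.imwrite(f'pics/{n}0.png',c['color'][:,:,::-1]); print({k:v for k,v in c.items() if k!='color'})
print(ctrl.get_state())
E
```

```text
pics
{'fov_y': 43.63834431325584, 'cx': 314.21647892833846, 'cy': 237.95002810949936, 'origin': array([ 1.7642228 , -0.30860427,  0.89896099]), 'orientation': array([0.374219  , 0.29962654, 0.53361362, 0.69673566])}
{'fov_y': 46.07523831408942, 'cx': 313.11675608347457, 'cy': 237.89365556276817, 'origin': array([0.45650731, 0.01204865, 1.36100801]), 'orientation': array([-0.03822404,  0.03707586,  0.71065794, -0.70151949])}
{'time': 0.1, 'qpos': array([-1.33296697e+00,  2.87116052e-01,  1.57804890e+00,  1.52623781e-05,
        1.27863580e+00, -1.49972559e-01]), 'dq': array([-1.10217775e-03, -7.04898539e-04, -4.50534837e-03, -9.31418774e-04,
       -1.64345516e-05, -3.32516753e-04]), 'joint_efforts': array([ 6.25610082e-04, -4.07298160e+01, -2.93697417e+01, -1.93264545e-04,
        3.43050233e-03,  1.17094952e-06]), 'eef_pos': array([ 0.25515698, -0.62425746,  0.23004963]), 'tcp_rot': array([ 9.81259862e-01,  1.92685922e-01, -4.11851277e-05, -1.10330364e-03]), 'contact_force': array([ 0.71708709, -0.52912291,  0.44676295]), 'wrist_torque': array([ 0.00849085,  0.06594459, -0.02903666]), 'finger_force': 0.0, 'opening': 0.9971017477563654}
```

View pics/scene0.png

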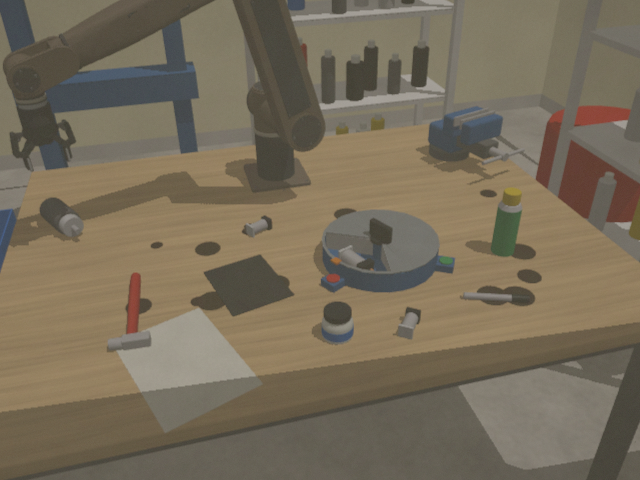

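View pics/top0.png

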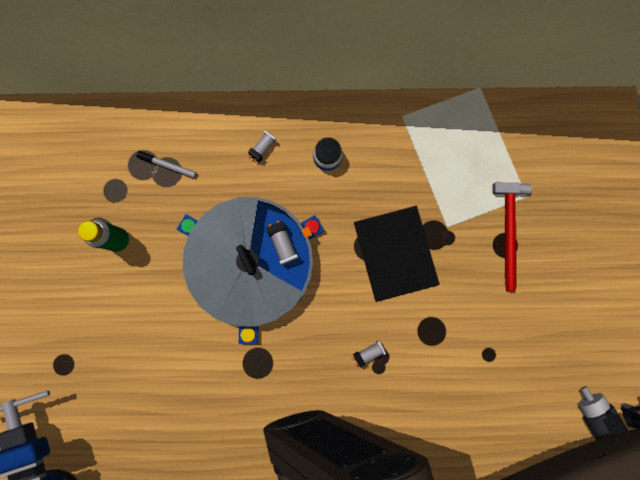

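Candidates for the solenoid in top view: the part in the tray at (283,243), and two small look-alikes at (263,147) and (372,354); there is also a large black and silver tool at (597,408). The one at (283,243) is in the red-disc compartment and is larger than the look-alikes, so it fits. The mat is at (397,253), red disc (312,227), green (188,226), jar (328,153), can (90,232), hammer (511,240).

Run:
```python
from h import *
c=cap('top'); im=c['color']; hsv=cv2.cvtColor(im,cv2.COLOR_RGB2HSV)
cv2.imwrite('pics/crop.png',cv2.resize(im[170:350,160:340,::-1],None,fx=3.3,fy=3.3,interpolation=cv2.INTER_CUBIC))
def cen(lo,hi,box,ret=False):
    m=cv2.inRange(hsv,lo,hi); b=np.zeros_like(m); x0,y0,x1,y1=box; b[y0:y1,x0:x1]=m[y0:y1,x0:x1]
    cs,_=cv2.findContours(b,cv2.RETR_EXTERNAL,cv2.CHAIN_APPROX_NONE); k=max(cs,key=cv2.contourArea)
    M=cv2.moments(k); return (M['m10']/M['m00'],M['m01']/M['m00']),k
D={}
for n,lo,hi,box in (('green',(45,120,80),(80,255,255),(175,210,205,245)),('red',(0,180,120),(6,255,255),(300,214,326,240)),('yellow',(22,150,100),(35,255,255),(235,320,262,350))):
    p,k=cen(lo,hi,box); w=onz(c,*p,.024); D[n]=w; print(n,np.round(p,1),cv2.contourArea(k),w.round(4))
P=np.array([D[k][:2] for k in('green','red','yellow')]); ctr=P.mean(0); print('ctr',ctr,np.linalg.norm(P-ctr,axis=1),np.degrees(np.arctan2(*(P-ctr).T[::-1])))
p,k=cen((7,180,120),(17,255,255),(298,225,316,245)); w=onz(c,*p,.06); print('pointer px',p,cv2.contourArea(k),w, np.linalg.norm(w[:2]-ctr),np.degrees(np.arctan2(*(w[:2]-ctr)[::-1])))
p,k=cen((0,0,0),(180,255,45),(350,200,445,305)); r=cv2.minAreaRect(k); b=cv2.boxPoints(r)
print('mat',cv2.contourArea(k)); q=np.array([onz(c,*x,.004) for x in b]); print(q.round(3),q.mean(0),np.linalg.norm(np.diff(q,axis=0),axis=1))
```

```text
green [187.3 225. ] 113.5 [0.6345 0.3134 0.024 ]
red [312.2 225.9] 85.5 [0.6282 0.0151 0.024 ]
yellow [247.4 334.7] 131.5 [0.3736 0.1699 0.024 ]
ctr [0.54544475 0.16615043] [0.17209422 0.17225051 0.1718375 ] [ 58.84864992 -61.28000412 178.73916256]
pointer px (306.3727272727273, 231.56363636363636) 55.0 [0.61063562 0.02873347 0.06      ] 0.15209625455756184 -64.62024848947608
mat 5750.0
[[ 0.635 -0.072  0.004]
 [ 0.69  -0.289  0.004]
 [ 0.497 -0.333  0.004]
 [ 0.443 -0.118  0.004]] [ 0.56636992 -0.20291439  0.004     ] [0.2242124  0.19806168 0.22084539]
```

View pics/crop.png

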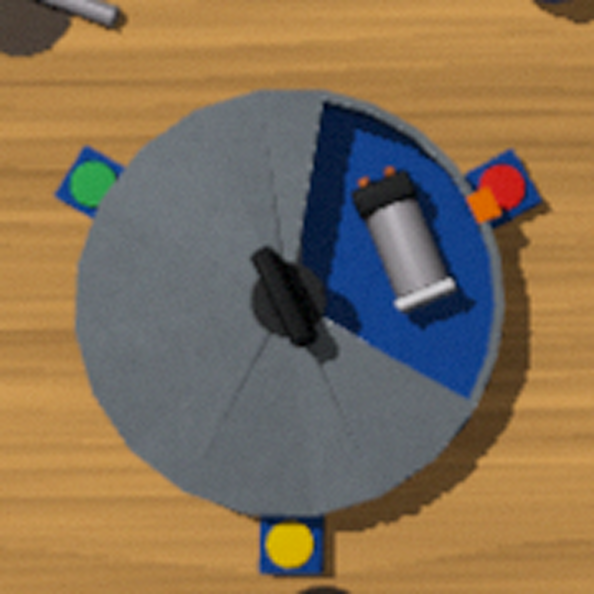

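The crop confirms it: the solenoid lies crosswise in the red compartment, with its black cap and copper studs at crop (385,190) and its flange at (425,295). The opening points at red and the bar grip is at crop (285,297).

Run:
```python
from h import *
c=cap('top'); im=c['color']; hsv=cv2.cvtColor(im,cv2.COLOR_RGB2HSV)
ctr=np.array([.5454,.1662])
# silver body: low saturation, bright, in opening
b=np.zeros((480,640),np.uint8); b[215:270,262:302]=cv2.inRange(hsv,(0,0,75),(180,75,255))[215:270,262:302]
b[:, :268]=0
n,l,s,cc=cv2.connectedComponentsWithStats(b)
cs,_=cv2.findContours(b,0,1); k=min((k for k in cs if cv2.contourArea(k)>80),key=lambda k:np.hypot(*(np.array(cv2.minAreaRect(k)[0])-[285,245])))
r=cv2.minAreaRect(k);print('silver rect',r)
bx=cv2.boxPoints(r); w=np.array([onz(c,*p,.04)[:2] for p in bx]);print(w.round(4),w.mean(0))
for p in ((283,213),(276.5,234),(286,262)): pass
o=np.array([.5454+.085*np.cos(np.radians(-61.2)),.1662+.085*np.sin(np.radians(-61.2))]);print('nominal',o)
print('crop est axis pts', [onz(c,160+x/3.3,170+y/3.3,.046)[:2].round(4) for x,y in ((391,211),(423,289))])
# bar: dark pixels, top at .106
d=np.zeros_like(b); d[240:280,230:260]=cv2.inRange(hsv,(0,0,0),(180,255,42))[240:280,230:260]
cs,_=cv2.findContours(d,0,1);k=max(cs,key=cv2.contourArea);r=cv2.minAreaRect(k);print('bar',r)
bx=cv2.boxPoints(r);w=np.array([onz(c,*p,.1)[:2] for p in bx]);print(w.round(4),w.mean(0))
q=np.array([onz(c,*p,.004) for p in((356,223),(417,207),(438,285),(376,300))]);print(q.mean(0),np.linalg.norm(np.diff(q,axis=0),axis=1),np.degrees(np.arctan2(*(q[2]-q[1])[1::-1])))
Rm=R.from_quat(ctrl.get_state()['tcp_rot']).as_matrix();print(Rm.round(3))
```

```text
silver rect ((283.30767822265625, 246.0384521484375), (31.076927185058594, 18.384618759155273), 67.38013458251953)
[[0.6055 0.1175]
 [0.6217 0.0774]
 [0.5536 0.0499]
 [0.5375 0.0898]] [0.57955481 0.08362611]
nominal [0.58634906 0.09171393]
crop est axis pts [array([0.6075, 0.0944]), array([0.5517, 0.0721])]
bar ((246.2000274658203, 260.1000061035156), (28.174455642700195, 21.466251373291016), 26.56505012512207)
[[0.5365 0.2026]
 [0.5793 0.1811]
 [0.5502 0.1247]
 [0.5076 0.1462]] [0.54340675 0.16365552]
[ 0.56129625 -0.18766989  0.004     ] [0.15368404 0.19469794 0.15313359] -166.89047104285632
[[ 0.926  0.378 -0.   ]
 [ 0.378 -0.926  0.001]
 [ 0.    -0.001 -1.   ]]
```

>>> move_arm(plan=[20,44,0,0,0,0,62,20,44,0,0,0,0,62,20,44,0,0,0,0,62,20,44,0,0,0,0,62,20,44,0,0,0,0,62,20,44,0,0,0,0,62,20,44,0,0,0,0,62,20,44,0,0,0,0,62,20,44,0,0,0,0,62,20,44,0,0,0,0,62,20,44,0,0,0,0,62,20,44,0,0,0,0,62], newtons=60)

```text
time: 1.4
eef_pos: [0.4956, -0.0949, 0.2315]
tcp_rot: [0.981, 0.193, 0.0, 0.0]
contact_force: [1.1, -0.5, 0.7]
opening: 0.721
finger_force: 0.0
```

>>> move_arm(plan=[20,44,0,0,0,0,62,20,44,0,0,0,0,62,20,44,-10,0,0,0,62,20,44,-10,0,0,0,62,7,5,-20,0,0,0,62,0,0,-40,0,0,0,62,0,0,-40,0,0,0,62,0,0,0,0,0,0,62,0,0,0,0,0,0,62])

```text
time: 2.3
eef_pos: [0.5819, 0.0841, 0.1111]
tcp_rot: [0.981, 0.193, -0.001, -0.0]
contact_force: [0.8, -0.0, 0.2]
opening: 0.727
finger_force: 0.0
```

Run:
```python
from h import *
c=cap('scene'); cv2.imwrite('pics/s1.png',cv2.resize(c['color'][170:320,280:480,::-1],None,fx=3.5,fy=3.5,interpolation=cv2.INTER_CUBIC))
s=ctrl.get_state();print(s['eef_pos'],s['opening'])
```

```text
[0.58335126 0.08400487 0.11305807] 0.7240375203235468
```

View pics/s1.png

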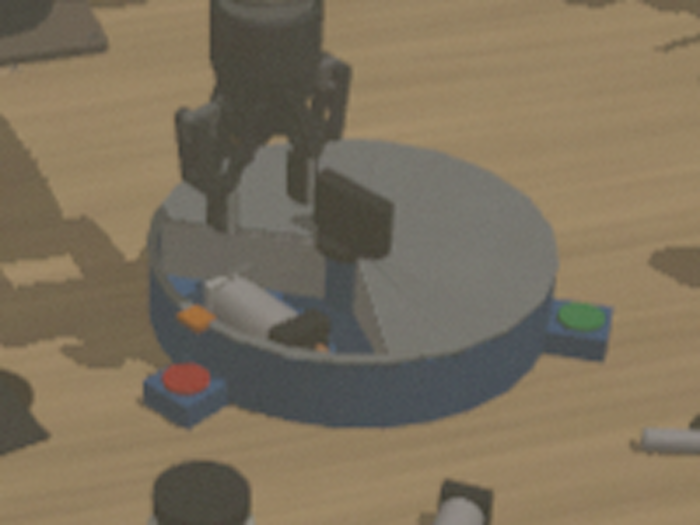

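The open fingers at crop (215,225) and (300,200) straddle the solenoid's line, with the solenoid at (255,305), so I can go straight down.

>>> move_arm(plan=[0,0,-25,0,0,0,62,0,0,-25,0,0,0,62,0,0,-20,0,0,0,62,0,0,-15,0,0,0,62,0,0,-10,0,0,0,62,0,0,-5,0,0,0,62,0,0,0,0,0,0,62,0,0,0,0,0,0,62])

```text
time: 3.15
eef_pos: [0.585, 0.0845, 0.0143]
tcp_rot: [0.981, 0.193, 0.003, 0.001]
contact_force: [-0.1, 1.6, 6.5]
opening: 0.727
finger_force: 3.1
```

>>> move_arm(plan=[0,0,0,0,0,0,50,0,0,0,0,0,0,45,0,0,0,0,0,0,40,0,0,0,0,0,0,30,0,0,0,0,0,0,20,0,0,0,0,0,0,20,0,0,0,0,0,0,20], newtons=60)

```text
time: 3.85
eef_pos: [0.5828, 0.0843, 0.0123]
tcp_rot: [0.981, 0.192, 0.0, -0.0]
contact_force: [-1.9, 2.0, 6.8]
opening: 0.45
finger_force: 59.7
```

>>> move_arm(plan=[0,0,5,0,0,0,20,0,0,10,0,0,0,20,0,0,20,0,0,0,20,0,0,30,0,0,0,20,0,0,30,0,0,0,20,0,0,30,0,0,0,20,0,0,0,0,0,0,20,0,0,0,0,0,0,20])

```text
time: 4.65
eef_pos: [0.5817, 0.0841, 0.1357]
tcp_rot: [0.981, 0.193, -0.0, -0.0]
contact_force: [-0.4, -0.7, -3.5]
opening: 0.447
finger_force: 60.7
```

Run:
```python
from h import *
c=cap('scene'); cv2.imwrite('pics/s2.png',cv2.resize(c['color'][120:320,240:480,::-1],None,fx=3,fy=3,interpolation=cv2.INTER_CUBIC))
s=ctrl.get_state();print(s['eef_pos'],s['opening'],s['contact_force'])
```

```text
[0.58074188 0.0841087  0.13420302] 0.44812871850898095 [ 0.13428631 -0.23673726 -4.28052856]
```

View pics/s2.png

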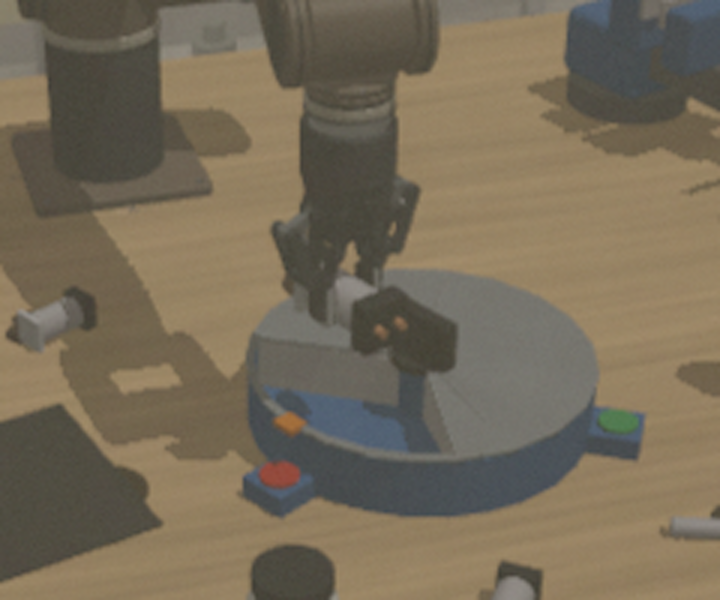

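The solenoid is held level in the fingers above the cover. Next is the mat.

>>> move_arm(plan=[-3,-39,0,0,0,0,20,-3,-39,0,0,0,0,20,-3,-39,0,0,0,0,20,-3,-39,0,0,0,0,20,-3,-39,0,0,0,0,20,-3,-39,0,0,0,0,20,-2,-37,0,0,0,0,20,0,0,-30,0,0,0,20,0,0,-30,0,0,0,20,0,0,-30,0,0,0,20,0,0,-20,0,0,0,20,0,0,-8,0,0,0,20])

```text
time: 5.9
eef_pos: [0.5582, -0.1849, 0.0125]
tcp_rot: [0.981, 0.193, -0.004, -0.003]
contact_force: [-0.3, -0.3, -3.7]
opening: 0.449
finger_force: 60.9
```

>>> move_arm(plan=[0,0,-4,0,0,0,20,0,0,-4,0,0,0,20,0,0,-1,0,0,0,20,0,0,0,0,0,0,20,0,0,0,0,0,0,20])

```text
time: 6.4
eef_pos: [0.5631, -0.1872, 0.0104]
tcp_rot: [0.981, 0.193, 0.001, 0.001]
contact_force: [-1.0, 1.1, -0.4]
opening: 0.448
finger_force: 61.2
```

Contact has taken up the weight, so I release and go up.

>>> move_arm(plan=[0,0,0,0,0,0,45,0,0,0,0,0,0,52,0,0,0,0,0,0,60,0,0,0,0,0,0,62,0,0,5,0,0,0,62,0,0,15,0,0,0,62,0,0,30,0,0,0,62,0,0,30,0,0,0,62,0,0,30,0,0,0,62,0,0,30,0,0,0,62,0,0,0,0,0,0,50,0,0,0,0,0,0,50])

```text
time: 7.6
eef_pos: [0.5628, -0.1871, 0.1511]
tcp_rot: [0.981, 0.193, 0.001, 0.001]
contact_force: [-0.4, 0.9, -1.6]
opening: 0.585
finger_force: 0.0
```

Run:
```python
from h import *
c=cap('scene'); cv2.imwrite('pics/s3.png',cv2.resize(c['color'][180:330,180:460,::-1],None,fx=2.8,fy=2.8,interpolation=cv2.INTER_CUBIC))
s=ctrl.get_state();print(s['time'],s['eef_pos'],s['opening'],s['qpos'])
im=c['color'];hsv=cv2.cvtColor(im,cv2.COLOR_RGB2HSV)
ctr=np.array([.5454,.1662])
m=np.zeros((480,640),np.uint8);m[252:272,325:350]=cv2.inRange(hsv,(8,130,100),(18,255,255))[252:272,325:350]
M=cv2.moments(m,True);w=onz(c,M['m10']/M['m00'],M['m01']/M['m00'],.06)[:2]-ctr;print('pointer',M['m00'],np.linalg.norm(w),np.degrees(np.arctan2(w[1],w[0])))
```

```text
7.65 [ 0.56193876 -0.18666237  0.14931432] 0.5813137728397791 [-4.91944183e-01  1.86349066e-01  1.85319526e+00 -3.81644983e-06
  1.10223353e+00  6.91057305e-01]
pointer 38.0 0.1507143014707508 -64.55540269035862
```

View pics/s3.png

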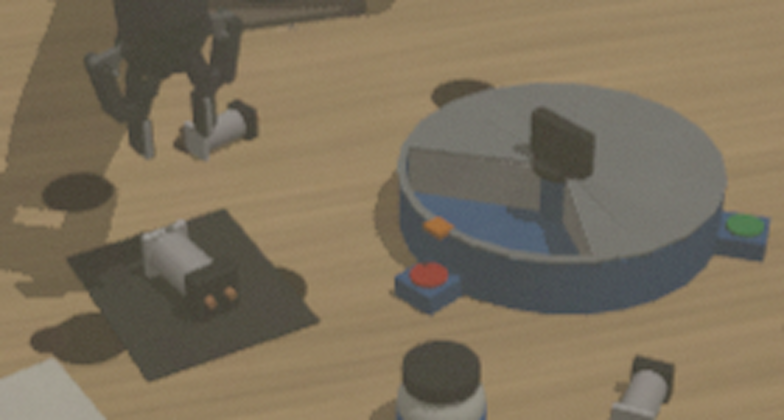

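The solenoid lies on the mat at crop (190,265), released. The cover pointer still stands at red, at (437,228). Now the grip.

>>> move_arm(plan=[-2,44,0,0,0,0.4,50,-2,44,0,0,0,0.4,50,-2,44,0,0,0,0.4,50,-2,44,0,0,0,0.4,50,-2,44,0,0,0,0.4,50,-2,44,0,0,0,0.4,50,-2,44,0,0,0,0.4,50,-2,45,0,0,0,0.4,50,0,0,-15,0,0,0,50,0,0,-25,0,0,0,50,0,0,-25,0,0,0,50,0,0,-13,0,0,0,50])

```text
time: 8.85
eef_pos: [0.5433, 0.1652, 0.0668]
tcp_rot: [0.976, 0.22, -0.004, -0.0]
contact_force: [-0.9, 0.7, -0.6]
opening: 0.591
finger_force: 0.0
```

>>> move_arm(plan=[0,0,0,0,0,0,40,0,0,0,0,0,0,30,0,0,0,0,0,0,20,0,0,0,0,0,0,14,0,0,0,0,0,0,8,0,0,0,0,0,0,5,0,0,0,0,0,0,5], newtons=40)

```text
time: 9.55
eef_pos: [0.5471, 0.1666, 0.0728]
tcp_rot: [0.976, 0.22, 0.001, -0.0]
contact_force: [-2.7, 2.2, 5.9]
opening: 0.184
finger_force: 41.2
```

>>> move_arm(plan=[0,0,0,0,0,3,5,0,0,0,0,0,6,5,0,0,0,0,0,6,5,0,0,0,0,0,6,5,0,0,0,0,0,6,5,0,0,0,0,0,6,5,0,0,0,0,0,6,5,0,0,0,0,0,6,5,0,0,0,0,0,6,5,0,0,0,0,0,6,5,0,0,0,0,0,6,5,0,0,0,0,0,3,5])

```text
time: 10.75
eef_pos: [0.5451, 0.1678, 0.0728]
tcp_rot: [0.697, 0.717, -0.0, -0.002]
contact_force: [-9.7, 7.2, 10.8]
opening: 0.182
finger_force: 41.9
```

>>> move_arm(plan=[0,0,0,0,0,6,5,0,0,0,0,0,6,5,0,0,0,0,0,6,5,0,0,0,0,0,6,5,0,0,0,0,0,6,5,0,0,0,0,0,6,5,0,0,0,0,0,6,5,0,0,0,0,0,6,5,0,0,0,0,0,6,5,0,0,0,0,0,3,5,0,0,0,0,0,0,5,0,0,0,0,0,0,5])

```text
time: 11.95
eef_pos: [0.5432, 0.1668, 0.0728]
tcp_rot: [0.272, 0.962, -0.001, -0.004]
contact_force: [-14.4, 0.5, 15.1]
opening: 0.179
finger_force: 42.6
```

Run:
```python
from h import *
s=ctrl.get_state();print(s['time'],s['eef_pos'],s['qpos'],s['contact_force'],s['wrist_torque'])
y=R.from_quat(s['tcp_rot']).as_matrix()[:,1];print(np.degrees(np.arctan2(y[1],y[0])))
ctr=np.array([.5454,.1662])
c=cap('scene');im=c['color'];hsv=cv2.cvtColor(im,cv2.COLOR_RGB2HSV)
m=np.zeros((480,640),np.uint8);m[225:290,325:460]=cv2.inRange(hsv,(8,130,100),(18,255,255))[225:290,325:460]
M=cv2.moments(m,True);
if M['m00']: w=onz(c,M['m10']/M['m00'],M['m01']/M['m00'],.06)[:2]-ctr;print('pointer',M['m10']/M['m00'],M['m01']/M['m00'],M['m00'],np.linalg.norm(w),np.degrees(np.arctan2(w[1],w[0])))
```

```text
11.95 [0.54317131 0.16679314 0.07279034] [ 1.18873720e-01  2.42549951e-01  1.94570103e+00  1.46318190e-03
  9.61944120e-01 -9.02481885e-01] [-14.3651122    0.50790594  15.08568596] [0.41102095 1.75972695 0.08217057]
58.47206591229153
pointer 439.5625 246.46875 32.0 0.1522946881539408 59.74055896097819
```

Pointer at 59.7°, green at 58.9°: aligned. I release and return to the mat.

>>> move_arm(plan=[0,0,0,0,0,0,25,0,0,0,0,0,0,40,0,0,0,0,0,0,50,0,0,10,0,0,0,50,0,0,25,0,0,0,50,0,0,25,0,0,0,50,0,0,18,0,0,0,55,2,-44,0,0,0,6.7,62,2,-44,0,0,0,6.7,62,2,-44,0,0,0,6.7,62,2,-44,0,0,0,6.7,62,2,-44,0,0,0,6.7,62])

```text
time: 13.2
eef_pos: [0.5564, -0.0558, 0.1502]
tcp_rot: [-0.019, 1.0, -0.0, 0.001]
contact_force: [0.0, 0.7, 1.2]
opening: 0.724
finger_force: 0.0
```

>>> move_arm(plan=[2,-44,0,0,0,6.7,62,2,-44,0,0,0,6.7,62,2,-45,0,0,0,6.8,62,0,0,0,0,0,0,62,0,0,0,0,0,0,62])

```text
time: 13.7
eef_pos: [0.5622, -0.188, 0.1497]
tcp_rot: [-0.19, 0.982, 0.0, 0.0]
contact_force: [0.6, -0.5, -0.5]
opening: 0.73
finger_force: 0.0
```

Run:
```python
from h import *
s=ctrl.get_state();print(s['time'],s['eef_pos'],s['qpos'],s['opening'])
y=R.from_quat(s['tcp_rot']).as_matrix()[:,1];print(np.degrees(np.arctan2(y[1],y[0])))
c=cap('scene');cv2.imwrite('pics/s4.png',cv2.resize(c['color'][180:330,180:460,::-1],None,fx=2.8,fy=2.8,interpolation=cv2.INTER_CUBIC))
```

```text
13.7 [ 0.56222768 -0.18803866  0.14967134] [-4.93885064e-01  1.87234697e-01  1.85145255e+00  2.54156041e-04
  1.10274109e+00 -2.44751006e+00] 0.7302587913217897
111.9278985252943
```

View pics/s4.png

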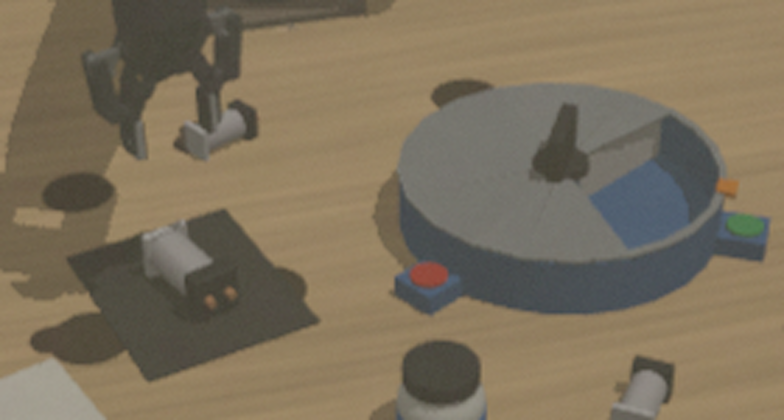

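The opening now points at green, with the pointer at crop (727,187), and the solenoid is unmoved on the mat. I pick it up.

>>> move_arm(plan=[0,0,-30,0,0,0,62,0,0,-35,0,0,0,62,0,0,-30,0,0,0,62,0,0,-20,0,0,0,62,0,0,-15,0,0,0,62,0,0,-10,0,0,0,62,0,0,0,0,0,0,62,0,0,0,0,0,0,50,0,0,0,0,0,0,40,0,0,0,0,0,0,30,0,0,0,0,0,0,20,0,0,0,0,0,0,20], newtons=60)

```text
time: 14.95
eef_pos: [0.5634, -0.1873, 0.0112]
tcp_rot: [-0.192, 0.981, -0.001, 0.001]
contact_force: [-0.7, 1.4, 6.1]
opening: 0.451
finger_force: 61.1
```

>>> move_arm(plan=[0,0,0,0,0,0,20,0,0,0,0,0,0,20,0,0,5,0,0,0,20,0,0,10,0,0,0,20,0,0,25,0,0,0,20,0,0,30,0,0,0,20,0,0,30,0,0,0,20,0,0,30,0,0,0,20,0,0,10,0,0,0,20,0,0,0,0,0,0,20,0,0,0,0,0,0,20])

```text
time: 16.05
eef_pos: [0.5612, -0.1863, 0.1476]
tcp_rot: [-0.192, 0.981, 0.001, -0.001]
contact_force: [-0.9, 0.6, -3.3]
opening: 0.448
finger_force: 60.9
```

>>> move_arm(plan=[2.4,42.8,0,0,0,-5.3,20,2.4,42.8,0,0,0,-5.3,20,2.4,42.8,0,0,0,-5.3,20,2.4,42.8,0,0,0,-5.3,20,2.4,42.8,0,0,0,-5.3,20,2.4,42.8,0,0,0,-5.3,20,2.4,42.8,0,0,0,-5.3,20,2.4,42.8,0,0,0,-5.3,20,2.4,42.8,0,0,0,-5.3,20,2.4,42.8,0,0,0,-5.3,20,0,0,0,0,0,0,20,0,0,0,0,0,0,20])

```text
time: 17.25
eef_pos: [0.5846, 0.2416, 0.1464]
tcp_rot: [0.265, 0.964, -0.001, -0.002]
contact_force: [0.5, -0.0, -3.1]
opening: 0.445
finger_force: 61.4
```

Run:
```python
from h import *
s=ctrl.get_state();print(s['time'],s['eef_pos'],s['opening'])
y=R.from_quat(s['tcp_rot']).as_matrix()[:,1];print(np.degrees(np.arctan2(y[1],y[0])))
c=cap('scene');cv2.imwrite('pics/s5.png',cv2.resize(c['color'][130:310,290:510,::-1],None,fx=3.2,fy=3.2,interpolation=cv2.INTER_CUBIC))
```

```text
17.25 [0.58462387 0.2416175  0.14635109] 0.4453411112900872
59.28472149124482
```

View pics/s5.png

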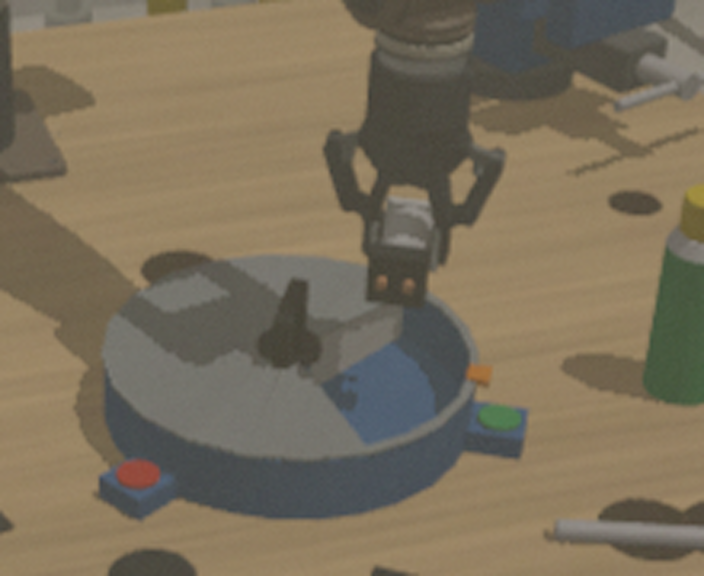

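The solenoid is held level above the green compartment's opening. I lower it.

>>> move_arm(plan=[0,0,-20,0,0,0,20,0,0,-25,0,0,0,20,0,0,-25,0,0,0,20,0,0,-20,0,0,0,20,0,0,-20,0,0,0,20,0,0,-14,0,0,0,20,0,0,-6,0,0,0,20,0,0,-4,0,0,0,20,0,0,-2,0,0,0,20,0,0,0,0,0,0,20,0,0,0,0,0,0,20])

```text
time: 18.4
eef_pos: [0.587, 0.2414, 0.0143]
tcp_rot: [0.266, 0.964, 0.0, 0.001]
contact_force: [0.1, 0.3, -2.4]
opening: 0.447
finger_force: 61.4
```

>>> move_arm(plan=[0,0,-1,0,0,0,20,0,0,-1,0,0,0,20,0,0,0,0,0,0,20,0,0,0,0,0,0,20])

```text
time: 18.8
eef_pos: [0.587, 0.2415, 0.0132]
tcp_rot: [0.266, 0.964, 0.0, 0.001]
contact_force: [-2.9, -0.2, 5.9]
opening: 0.444
finger_force: 62.3
```

On the floor. I release and go up.

>>> move_arm(plan=[0,0,0,0,0,0,45,0,0,0,0,0,0,52,0,0,0,0,0,0,60,0,0,0,0,0,0,62,0,0,5,0,0,0,62,0,0,15,0,0,0,62,0,0,30,0,0,0,62,0,0,40,0,0,0,62,0,0,40,0,0,0,62,0,0,40,0,0,0,62,0,0,0,0,0,0,62,0,0,0,0,0,0,62])

```text
time: 20.0
eef_pos: [0.5873, 0.2417, 0.1841]
tcp_rot: [0.266, 0.964, 0.001, 0.002]
contact_force: [-0.8, -0.4, -0.9]
opening: 0.728
finger_force: 0.0
```

Run:
```python
from h import *
s=ctrl.get_state();print(s['time'],s['eef_pos'],s['opening'],s['contact_force'])
c=cap('scene');im=c['color'];cv2.imwrite('pics/s6.png',cv2.resize(im[130:310,290:510,::-1],None,fx=3.2,fy=3.2,interpolation=cv2.INTER_CUBIC))
ctr=np.array([.5454,.1662]);hsv=cv2.cvtColor(im,cv2.COLOR_RGB2HSV)
m=np.zeros((480,640),np.uint8);m[225:290,410:460]=cv2.inRange(hsv,(8,130,100),(18,255,255))[225:290,410:460]
M=cv2.moments(m,True);w=onz(c,M['m10']/M['m00'],M['m01']/M['m00'],.06)[:2]-ctr;print('pointer',np.linalg.norm(w),np.degrees(np.arctan2(w[1],w[0])))
```

```text
20.0 [0.58727046 0.24169028 0.18414533] 0.7284752411009767 [-0.76770144 -0.41616293 -0.94961879]
pointer 0.1519712166095536 59.94956986014678
```

View pics/s6.png

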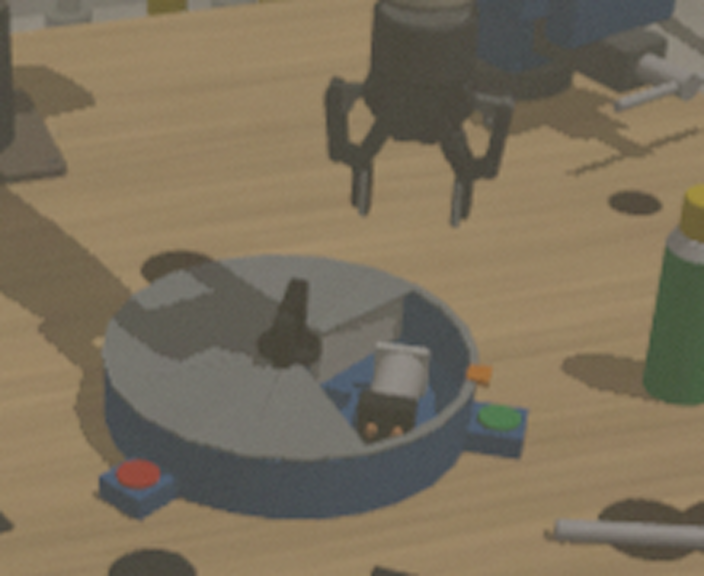

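The solenoid lies flat in the green compartment at crop (395,390), with the opening over it and the gripper clear above.

```bash
python3 -c "
from plant import order
print(order.sign_off())"
```

```text
the job is handed in; nothing more can be done
None
```

The solenoid lies flat in the green-disc compartment with the cover open over it (pointer about 1° off the disc's direction), and the job was handed in at about 20 s; the sign-off gave no verdict.

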